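# Close the test-kit box: fold its sprung flap over and tuck it beneath the lip

## Robot

A 6-joint arm with a two-finger parallel gripper is mounted at the origin on the work surface. World frame = base frame: x ahead of the robot, y to its left, z up, the work surface at z = 0. Lengths are in mm, angles in rad, forces in N, time in s.
With the tool pointing down it reaches from about 275 to 1000 mm from the base axis. Payload 8.4 kg.
Tool frame: the origin (TCP) lies midway between the tips of the shut fingers; the grasp point (between the pads) lies r.grasp_offset behind it (r.grasp_offset is the distance from the TCP to the grasp point, in mm); z points along the fingers, y is the direction in which the jaws open and shut (so a half turn about z gives the same grasp; the last joint's range is limited). The gripper opens to 85 mm and grips with 20 to 120 N. Pads are 22 mm wide; open, the fingers measure 114 mm over their backs; the gripper's body (76 mm by 85 mm) begins 54 mm behind the grasp point. The pads swing forward as they close: fully open they stand 13 mm farther back than shut.
Start: joints at [-1.29, 0.353, 1.633, -0, 1.155, -0.002], TCP at [174.402, -600.177, 231.281] pointing down, gripper open.
Joint ranges: [-2.63, 2.63], [-0.92, 2.1], [0.06, 2.66], [-1.3, 4.44], [0, 2.69], [-3.02, 3.02]. Speed limits (rad/s): [2.22, 2.22, 2.79, 3.14, 3.14, 3.14].

## Interface

Orientations are given as [roll, pitch, yaw] about the fixed x, y, z axes, in that order (R = Rz(yaw) Ry(pitch) Rx(roll)).
In Python, from rig import r gives the robot as it stands.
- The arm moves only by the tool jog_arm, never from a script. Its argument "series" is a list that holds one entry, the list of rows, each a list of 7 numbers: the shift along the tool's x, y, z in cm, then the turn, a rotation vector about the tool's x, y, z in degrees, then the finger opening in cm, from 0 to 8.54. A call has 1 to 5 rows; each row is the pose to reach, as a shift and turn from the pose commanded when the call began, along the tool's axes at that moment; what a row does not reach only later rows make up. A row lasts 1/8 s, in which the tool goes at most 62.5 mm and 10.7 degrees, less where a joint would pass 70% of its speed; a pose out of reach is approached as far as the arm can. A call with a gripper value outside its range is refused whole. The fingers move at their own pace and stop on an object; "newtons" is the grip in N (left out, the last holds). Time passes only in rows, so rows that repeat a pose let the fingers close. It gives the time, the measured TCP pose, the force and the opening at its end, in the units of the state.
- r.sense(): the state, without advancing time (a new reading comes with each control period).
- r.grab_frame(name): name is "side" or "top"; returns the picture (384x512x3 uint8, red, green, blue); there is no depth.
- r.calibration(name): a dict with "mtx" (3x3 intrinsics, pixels), "dist" ([k1, k2, p1, p2, k3] as OpenCV has them; the pictures are not rectified), "origin" and "attitude" of the camera in the world. Camera axes: x right, y down, z forward; pixel columns grow to the right and rows downward; lengths in mm; the calibration is good to about 2 mm. A picture is of the moment at which its call begins. calibration takes no time and is no camera call.
- r.sign_off(): hands the job in, once; it reports no verdict.
The state is a dict: "clock": time; "qpos": joint angles; "qvel": joint speeds; "joint_efforts": joint torques, N m; "eef_pos": TCP position; "tcp_rot": TCP orientation; "contact_force": force on the tool from outside, world axes, zero at the start; "wrist_torque": the same for the moment, N m; "opening": opening from 0.0 (shut) to 1.0 (fully open).
Only numpy, scipy, OpenCV 4.12 (cv2) and the standard library are available. Lean on these libraries where they do the work, as an engineer would, in place of code of your own. Each camera call takes 0.05 s, during which the arm holds its last target.

## Task

The blue water-test box has been left with its white hinged flap standing open. Using the fingertips only, fold the flap over onto the box, keep it pressed down and push it along so that its free edge slides beneath the orange retaining lip as far as it goes, then let go, leaving the lip to hold the springy flap shut. Touch and push only: do not pinch the flap, do not lift the box or shove it about, and leave everything else on the shelf where it stands.

Things in the scene. Friction and masses are not known exactly. Their poses are not given: they have to be found in the camera images.
- kit: Loose blue open-topped test-kit box, 0.7 to 0.9 kg, 150 x 120 x 46 mm (its x, y, z), standing on the shelf; origin at the centre of its underside, z up. Its x axis points from the hinge side to the lip side; the hinge runs along y.
- hinge_axis (a point): Middle of the hinge axis, fixed on the box at (-69, 0, 49) mm in the box's frame.
- lip_edge (a point): Middle of the orange lip's lower edge that faces the hinge, fixed on the box at (48, 0, 57) mm in its frame: mouth of the slot. The lip spans the full 120 mm width, from x = 48 to 75 mm, 57 to 67 mm above the shelf, on a post at each end; the slot beneath is 104 mm wide.
- flap (a joint): Hinge angle of the flap, rad: 0 = folded down level, 1.57 = upright, more = leaning back away from the lip; stops at 0 and 2.2. A weak spring (0.05 N m/rad about 1.8 rad, a little friction) stands it open again when let go: some 0.4 N at the free edge when closed. Tucked and let go, it rises against the lip and reads about 0.05.
- tuck (a joint): How far the flap is drawn out in its own plane, away from the hinge, in slotted hinge eyes, m: 0 = fully in (at the start), stop at 0.016. About 1 N of friction, no spring. Folded down at 0 the free edge clears the lip by 5 mm; at 0.016 it lies 11 mm beneath it. Drawn out before it is down, it lands on top of the lip.
- flap_pad (a point): Point on the flap's outer face (uppermost when folded down, turned away from the lip when open), 58 mm from the hinge axis when tuck = 0, midway across: centre of the ridged grey pushing area. Its frame's x points from the hinge to the free edge, z out of the outer face.
- flap_edge (a point): Middle of the flap's free edge, 112 mm from the hinge axis when tuck = 0; axes as flap_pad. The flap is 96 mm wide, 4 mm thick (2 mm to each side of the hinge axis plane). An orange cross rib 5 mm wide, 80 mm long, 4 mm high stands on its outer face 82 to 87 mm from the hinge: push its hinge side, or let friction drag the flap.
- flap_outer: The flap's white outer skin (2 mm) with the rib; origin on the hinge axis when tuck = 0.
- flap_lining: The flap's white inner skin (2 mm), which faces the box when closed; set back 5 mm from the edges. Touched together with the outer skin it counts as pinched.
- tub: Bystander: closed green flip-top tub, 96 x 96 x 98 mm, origin under its centre.
- pump: Bystander: black air pump with a toggle switch, 130 x 85 x 71 mm, origin under its centre.
- scraper: Bystander: stainless scraper handle lying along its x, from -95 to +101 mm, 66 mm wide at the head, 12 mm high; origin underneath.
- stand: Bystander: white vial stand, 100 x 44 x 34 mm, origin under its centre; beyond the box's lip side.
- vial_a: Bystander: capped glass vial upright in the stand, 22 mm diameter, 72 mm long, top 80 mm above the shelf; origin under its centre.
- vial_b: Bystander: second vial, same as the first.
- drops_a: Bystander: dropper bottle with red cap, 29 mm diameter, 60 mm high, beside the box at its +y side; origin under its centre.
- drops_b: Bystander: dropper bottle with yellow cap, same size, at the box's -y side.

How it is judged (in metres and radians):
At the end, for the whole second after the job is handed in: The flap lies folded (hinge below 0.12 rad) with its free edge at least 6 mm in beneath the lip (tuck above 13 mm of its 16) and stays there by itself; the box stands level within 40 mm of where it was, and no bystander has moved 20 mm or tilted 0.3 rad (value of joint flap below 0.12 rad and value of joint tuck above 0.013 m and x of flap_edge in the frame of lip_edge above 0.006 m and z of flap_edge in the frame of lip_edge below 0.002 m and angle between kit's own z axis and vertical below 0.05 rad and distance of kit from where it was at the start of the episode below 0.04 m and linear speed of kit below 0.02 m/s and not (distance of tub from where it was at the start of the episode above 0.02 m) and not (distance of pump from where it was at the start of the episode above 0.02 m) and not (distance of scraper from where it was at the start of the episode above 0.02 m) and not (distance of stand from where it was at the start of the episode above 0.02 m) and not (distance of vial_a from where it was at the start of the episode above 0.02 m) and not (distance of vial_b from where it was at the start of the episode above 0.02 m) and not (distance of drops_a from where it was at the start of the episode above 0.02 m) and not (distance of drops_b from where it was at the start of the episode above 0.02 m) and not (angle between tub's own z axis and vertical above 0.3 rad) and not (angle between pump's own z axis and vertical above 0.3 rad) and not (angle between scraper's own z axis and vertical above 0.3 rad) and not (angle between stand's own z axis and vertical above 0.3 rad) and not (angle between vial_a's own z axis and vertical above 0.3 rad) and not (angle between vial_b's own z axis and vertical above 0.3 rad) and not (angle between drops_a's own z axis and vertical above 0.3 rad) and not (angle between drops_b's own z axis and vertical above 0.3 rad)); the robot touches nothing.
It fails at once if the box is lifted or tipped (10 mm) (height (world z) of kit above 0.01 m or angle between kit's own z axis and vertical above 0.15 rad).
It fails at once if the box is shoved or carried more than 40 mm (distance of kit from where it was at the start of the episode above 0.04 m).
It fails at once if the flap is pinched (fingers on both its faces at once) (contact force between the fingers and flap_outer above 0.7 N and contact force between the fingers and flap_lining above 0.7 N).
It fails at once if a bystander is moved 20 mm, lifted or tipped (distance of any of tub, pump, scraper, stand, vial_a, vial_b, drops_a, drops_b from where it was at the start of the episode above 0.02 m or angle between any of tub, pump, scraper, stand, vial_a, vial_b, drops_a, drops_b's own z axis and vertical above 0.3 rad).
It also fails if it takes over 40 s, if anything falls off the work surface, if the arm or the gripper's body presses on something with over 40 N, if the wrist force passes 120 N, or if a joint passes its speed limit or range.

## Working session

There is one attempt and no reset: what is moved stays moved. The work goes in short steps, Python scripts to look and compute and a tool call to move; the robot and the scene stay as the last step left them, time stands still between calls to the robot, and variables do not carry over. Pictures are saved under pics/ and viewed, and the job is handed in when it is done.

Besides the shell and the picture viewer there is one more tool, called after ">>>" as name(argument=value, ...), one argument or row to a line, values as JSON. jog_arm: Moves the arm, as the interface text tells. Its arguments: {"type":"object","properties":{"series":{"type":"array","items":{"type":"array","items":{"type":"array","items":{"type":"number"}}}},"newtons":{"type":"number"}},"required":["series"]}

```bash
mkdir -p pics; python3 - <<'E'
from rig import r
import cv2
print(r.sense(), r.grasp_offset)
for n in("side","top"):
    im=r.grab_frame(n); cv2.imwrite(f"pics/{n}0.png",im[:,:,::-1]); print(n,r.calibration(n))
E
```

```text
{'clock': 0.0, 'qpos': array([-1.29038156e+00,  3.53684772e-01,  1.63410958e+00, -3.76272290e-05,
        1.15519792e+00, -2.38994209e-03]), 'qvel': array([ 1.45583309e-03, -3.00669294e-04,  7.90275052e-05,  1.66338745e-03,
       -1.85956326e-04,  1.90171011e-03]), 'joint_efforts': array([-4.85191660e-03, -6.05256557e+01, -3.42064083e+01, -4.47228012e-04,
        9.34349519e-03, -8.51683831e-05]), 'eef_pos': array([ 174.27279676, -599.72929245,  230.54931141]), 'tcp_rot': array([-3.14019295e+00,  3.10577947e-05,  2.82819950e-01]), 'contact_force': array([ 0.03828604,  0.37713074, -0.16816947]), 'wrist_torque': array([-0.00553879, -0.00928488,  0.01021307]), 'opening': 1.0004437282503713} 18.700000000000003
side {'mtx': array([[464.48136272,   0.        , 253.92759357],
       [  0.        , 464.48136272, 187.3281604 ],
       [  0.        ,   0.        ,   1.        ]]), 'dist': array([-0.18420571,  0.        ,  0.        ,  0.        ,  0.        ]), 'origin': array([  428.12248013, -1129.6196162 ,   716.35540324]), 'attitude': array([-2.0915612 ,  0.00491019, -0.13486602])}
top {'mtx': array([[416.3232565 ,   0.        , 249.0169453 ],
       [  0.        , 416.3232565 , 186.34550308],
       [  0.        ,   0.        ,   1.        ]]), 'dist': array([-0.05998619,  0.        ,  0.        ,  0.        ,  0.        ]), 'origin': array([ 387.08150808,   -2.0655759 , 1468.17760367]), 'attitude': array([-3.0223032 , -0.00974556, -1.58102317])}
```

View pics/side0.png

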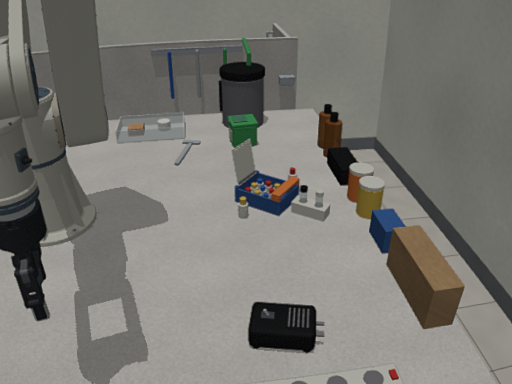

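View pics/top0.png

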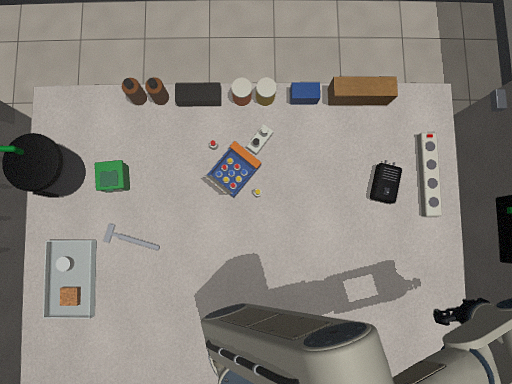

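The side view shows the open box near (267,190) with its flap at (244,162). In the top view the box is near (232,170), with the orange lip at (246,153) and the flap near (217,187). I'll enlarge both.

```bash
python3 - <<'E'
import cv2
a=cv2.imread("pics/top0.png")[115:215,180:290]; cv2.imwrite("pics/topz.png",cv2.resize(a,None,fx=6,fy=6,interpolation=cv2.INTER_CUBIC)[:600,:800])
a=cv2.imread("pics/side0.png")[130:230,220:345]; cv2.imwrite("pics/sidez.png",cv2.resize(a,None,fx=6,fy=6,interpolation=cv2.INTER_CUBIC))
E
```

```text
(no output)
```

View pics/topz.png

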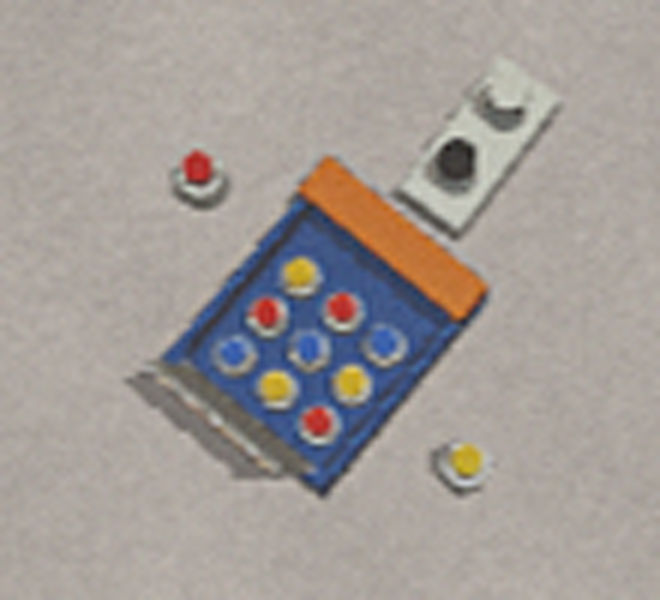

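View pics/sidez.png

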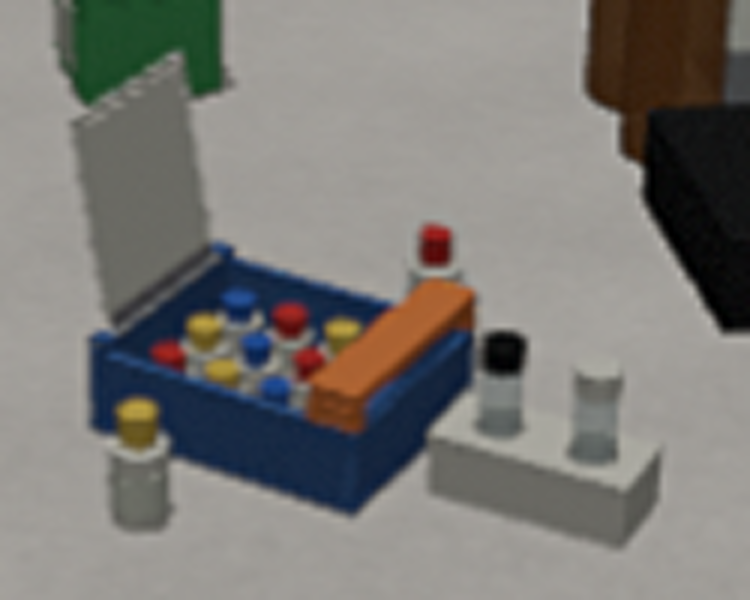

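```bash
cat > h.py <<'E'
import numpy as np, cv2
from scipy.spatial.transform import Rotation as R
from rig import r
def ray(n,uv):
    c=r.calibration(n); p=cv2.undistortPoints(np.array(uv,float).reshape(-1,1,2),c["mtx"],c["dist"]).reshape(-1,2)
    d=np.c_[p,np.ones(len(p))]@R.from_euler('xyz',c["attitude"]).as_matrix().T
    return c["origin"],d
def onz(n,uv,z):
    o,d=ray(n,uv); return o+d*((z-o[2])/d[:,2])[:,None]
def proj(n,P):
    c=r.calibration(n); M=R.from_euler('xyz',c["attitude"]).as_matrix()
    rv=cv2.Rodrigues(M.T)[0]; return cv2.projectPoints(np.array(P,float).reshape(-1,3),rv,-M.T@c["origin"],c["mtx"],c["dist"])[0].reshape(-1,2)
def kit2w(P,c,th):
    a=np.array(P,float).reshape(-1,3); C,S=np.cos(th),np.sin(th)
    return np.c_[c[0]+C*a[:,0]-S*a[:,1],c[1]+S*a[:,0]+C*a[:,1],a[:,2]]
E
python3 - <<'E'
from h import *
for n,f,roi in(("top","pics/top0.png",(115,215,180,290)),("side","pics/side0.png",(160,215,268,302))):
    im=cv2.imread(f); hsv=cv2.cvtColor(im,cv2.COLOR_BGR2HSV)
    m=cv2.inRange(hsv,(5,140,90),(16,255,255)); q=np.zeros_like(m); q[roi[0]:roi[1],roi[2]:roi[3]]=m[roi[0]:roi[1],roi[2]:roi[3]]
    k,l,s,c=cv2.connectedComponentsWithStats(q); i=1+np.argmax(s[1:,4]); 
    pts=np.argwhere(l==i)[:,::-1].astype(np.float32); print(n,s[i],c[i])
    w=onz(n,pts,67)[:,:2]; mu=w.mean(0); ev=np.linalg.eigh(np.cov((w-mu).T)); print(mu,ev[0]**.5*12**.5,np.degrees(np.arctan2(*ev[1][::-1,1])))
    rc=cv2.minAreaRect(w.astype(np.float32)); print(rc)
# box corner pixels from enlarged view
z=lambda u,v:(180+u/6-.5+.08,115+v/6-.5+.08)
c=[z(325,157),z(488,292),z(460,322),z(300,196)]
print("lip corners",onz("top",c,67)[:,:2])
print("hinge wall corners z46",onz("top",[z(163,362),z(322,497)],46)[:,:2])
print("red,yellow caps z60",onz("top",[z(197,163),z(467,460)],60)[:,:2]); print("vials z80",onz("top",[z(459,157),z(503,100)],80)[:,:2])
E
```

```text
top [230 141  31  27 264] [245.09848485 154.35984848]
[665.29476193  -5.10933298] [ 26.28647855 120.50240359] 50.21713699934168
((665.2369384765625, -5.562740325927734), (119.52180480957031, 26.509008407592773), 50.69811248779297)
side [271 177  28  25 278] [283.65827338 188.1294964 ]
[659.60646976 -22.94242412] [ 33.22495002 141.38971853] 51.96202210042815
((660.9877319335938, -22.35363006591797), (144.6471405029297, 41.98579406738281), 51.122642517089844)
lip corners [[713.17235387  33.42427996]
 [633.94310915 -58.86871197]
 [616.79161082 -42.71725397]
 [690.51605697  47.83347352]]
hinge wall corners z46 [[598.4516725  127.79527989]
 [519.66885777  36.79737068]]
red,yellow caps z60 [[711.92139497 107.26015624]
 [538.66758927 -45.91432599]]
vials z80 [[709.53140034 -42.95358946]
 [742.52614592 -68.43673496]]
```

```bash
python3 - <<'E'
from h import *
c=(617.5,34.3);th=np.radians(-40)
P=[(x,y,z) for x in(-75,75) for y in(-60,60) for z in(0,46)]+[(48,-60,67),(48,60,67),(75,-60,67),(75,60,67)]
for n,o,cr,a in(("side",(220,130),(230,345),1.75),("top",(180,115),(215,290),1.75)):
    im=cv2.imread(f"pics/{n}0.png"); S=6
    z=cv2.resize(im[o[1]:cr[0],o[0]:cr[1]],None,fx=S,fy=S,interpolation=cv2.INTER_CUBIC)
    for i,(L,col) in enumerate(((P,(255,255,0)),([(-69+112*np.cos(q),y,49+112*np.sin(q)) for q in(1.6,1.7,1.8) for y in(-48,48)],(0,255,255)))):
        for u in (proj(n,kit2w(L,c,th))-o+.5)*S: cv2.circle(z,tuple(int(v) for v in u),3,col,-1)
    cv2.imwrite(f"pics/{n}ov.png",z[:600,:800])
E
```

```text
(no output)
```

View pics/sideov.png

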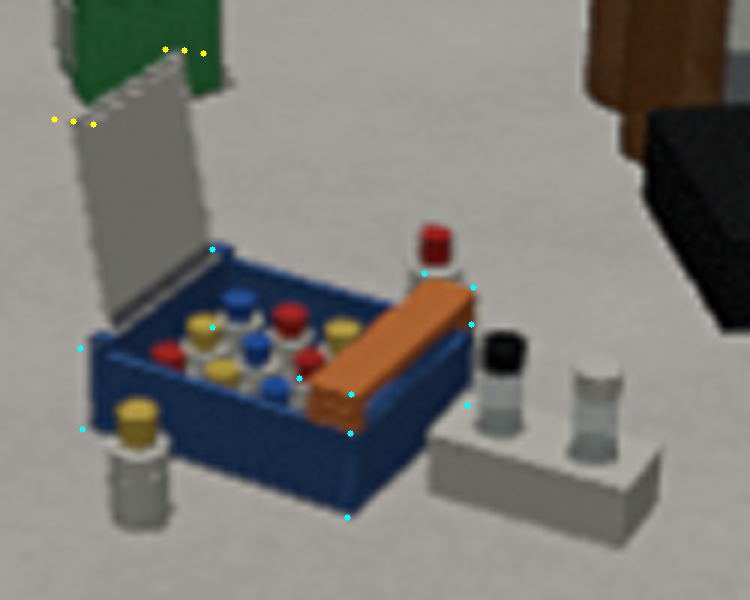

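View pics/topov.png

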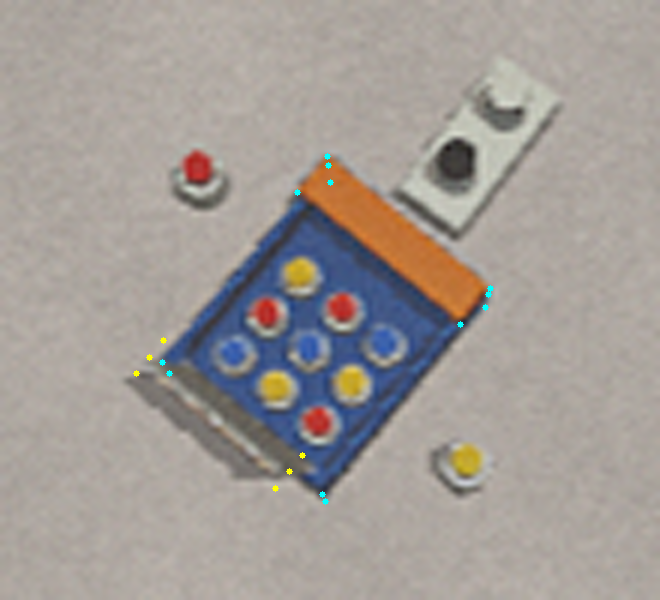

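```bash
cat >> h.py <<'E'
KIT=(619,34); TH=np.radians(-40)
def go(pts,yawd=50,cmd=None):
    "pts box-frame TCP positions (mm) -> shift cm in tool axes, rotvec deg"
    s=r.sense(); p=s["eef_pos"] if cmd is None else np.array(cmd); T=R.from_euler('xyz',s["tcp_rot"])
    W=kit2w(pts,KIT,TH); G=R.from_euler('xyz',[np.pi,0,np.radians(yawd)])
    print("now box",np.round(box(s["eef_pos"]),1),"rotvec",np.round(np.degrees((T.inv()*G).as_rotvec()),1))
    print(np.round(T.inv().apply(W-p)/10,2))
def box(p):
    d=np.array(p)-[KIT[0],KIT[1],0]; C,S=np.cos(TH),np.sin(TH); return np.array([C*d[0]+S*d[1],-S*d[0]+C*d[1],d[2]])
E
python3 -c "
from h import *
go([(-150,0,230)],cmd=[174.402,-600.177,231.281])"
```

```text
now box [  66.7 -771.4  230.6] rotvec [ -0.1  -0.  -33.8]
[[ 52.04 -60.96   0.2 ]]
```

>>> jog_arm(
  series=[
    [[5,-6,0,0,0,-8,0],[10,-12,0,0,0,-16,0],[15,-17.5,0,0,0,-24,0],[20,-23.5,0,0,0,-34,0],[25,-29.3,0,0,0,-34,0]],
  ],
  newtons=40,
)

```text
clock: 0.72
eef_pos: [303.0, -313.4, 231.2]
tcp_rot: [3.141, -0.0, 0.878]
contact_force: [1.6, 1.0, 0.4]
opening: -0.002
```

```bash
python3 -c "
from h import *
go([(-150,0,230)])"
```

```text
now box [ -18.8 -469.2  231.2] rotvec [ 0.  -0.   0.3]
[[ 46.99 -12.86   0.13]]
```

>>> jog_arm(
  series=[
    [[0,0,0,0,0,0,0]],
  ],
)

```text
clock: 0.85
eef_pos: [303.5, -311.7, 231.1]
tcp_rot: [-3.141, -0.001, 0.881]
contact_force: [-0.1, -0.6, -0.7]
opening: 0.004
```

```bash
python3 -c "
from h import *
go([(-150,0,230)])"
```

```text
now box [ -19.4 -467.6  231.1] rotvec [-0.1 -0.   0.5]
[[ 46.87 -12.67   0.16]]
```

>>> jog_arm(
  series=[
    [[6,-1.6,0,0,0,0,0],[12,-3.2,0,0,0,0,0],[18,-4.8,0,0,0,0,0],[24,-6.4,0,0,0,0,0],[29,-7.9,0,0,0,0,0]],
  ],
)

```text
clock: 1.48
eef_pos: [428.7, -40.7, 231.4]
tcp_rot: [3.141, -0.0, 0.876]
contact_force: [0.1, -1.3, -0.6]
opening: 0.001
```

>>> jog_arm(
  series=[
    [[0,0,0,0,0,0,0]],
  ],
)

```text
clock: 1.6
eef_pos: [428.9, -39.9, 231.2]
tcp_rot: [3.141, -0.0, 0.88]
contact_force: [-1.7, -0.2, -0.2]
opening: -0.0
```

```bash
python3 -c "
from h import *
go([(-150,0,230),(-150,0,125)])"
```

```text
now box [ -98.1 -178.8  231.2] rotvec [ 0.  -0.   0.4]
[[17.91 -5.05  0.13]
 [17.91 -5.06 10.63]]
```

>>> jog_arm(
  series=[
    [[6,-1.7,0,0,0,0.4,0],[12,-3.4,0,0,0,0.4,0],[17.9,-5.1,0,0,0,0.4,0],[17.9,-5.1,5,0,0,0.4,0],[17.9,-5.1,10.6,0,0,0.4,0]],
  ],
)

```text
clock: 2.22
eef_pos: [504.4, 127.5, 124.5]
tcp_rot: [3.14, -0.002, 0.87]
contact_force: [0.3, 0.7, 0.5]
opening: 0.001
```

>>> jog_arm(
  series=[
    [[0,0,0,0,0,0,0]],
  ],
)

```text
clock: 2.35
eef_pos: [500.2, 126.1, 121.9]
tcp_rot: [-3.137, 0.007, 0.868]
contact_force: [0.3, -0.6, 0.1]
opening: -0.0
```

```bash
python3 - <<'E'
from h import *
go([(-150,0,125)])
for n,o,cr in(("side",(200,100),(230,345)),):
    im=r.grab_frame(n)[:,:,::-1]
    cv2.imwrite(f"pics/{n}1.png",cv2.resize(im[o[1]:cr[0],o[0]:cr[1]],None,fx=4,fy=4,interpolation=cv2.INTER_CUBIC))
E
```

```text
now box [-150.2   -5.9  121.9] rotvec [-0.3  0.4 -0.3]
[[ 0.58  0.02 -0.32]]
```

View pics/side1.png

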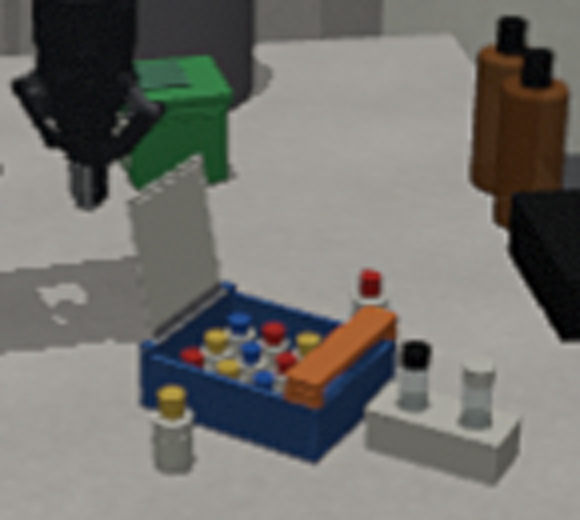

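The finger is behind the flap with its tip at (90,205) in the enlarged view, and nothing is touching yet. Next I'll work out the folding arc.

```bash
cat >> h.py <<'E'
def arc(L,off=14.5):
    return [(-69+s*np.cos(p)-2*np.sin(p)-off,0,49+s*np.sin(p)+2*np.cos(p)) for p,s in L]
E
python3 - <<'E'
from h import *
A=arc([(1.4,80),(1.15,76),(.9,72),(.65,68),(.4,66),(.2,64),(0,62)])
print(np.round(A,1)); go([(-120,0,130),(-100,0,130)]+A)
E
```

```text
[[-71.9   0.  128.2]
 [-54.3   0.  119.2]
 [-40.3   0.  106.6]
 [-30.6   0.   91.7]
 [-23.5   0.   76.5]
 [-21.2   0.   63.7]
 [-21.5   0.   51. ]]
now box [-149.    -4.1  124.4] rotvec [-0.1  0.2 -0.3]
[[ 0.42  2.9  -0.56]
 [ 0.43  4.9  -0.57]
 [ 0.45  7.71 -0.39]
 [ 0.46  9.48  0.5 ]
 [ 0.47 10.87  1.75]
 [ 0.48 11.85  3.24]
 [ 0.49 12.56  4.76]
 [ 0.49 12.8   6.05]
 [ 0.5  12.77  7.32]]
```

>>> jog_arm(
  series=[
    [[0.4,2,-0.5,0,0,0,0],[0.4,3.5,-0.5,0,0,0,0],[0.4,5,-0.5,0,0,0,0],[0.4,6.4,-0.5,0,0,0,0],[0.4,7.7,-0.4,0,0,0,0]],
  ],
)

```text
clock: 3.02
eef_pos: [565.1, 81.0, 129.4]
tcp_rot: [3.141, -0.0, 0.869]
contact_force: [-0.1, 0.2, 3.8]
opening: -0.001
```

```bash
python3 - <<'E'
from h import *
print(r.sense()["contact_force"])
go(arc([(1.15,76),(.9,72),(.65,68),(.4,66),(.2,64),(0,62)]))
for n,o,cr in(("side",(200,100),(230,345)),):
    im=r.grab_frame(n)[:,:,::-1]
    cv2.imwrite(f"pics/{n}2.png",cv2.resize(im[o[1]:cr[0],o[0]:cr[1]],None,fx=4,fy=4,interpolation=cv2.INTER_CUBIC))
E
```

```text
[-0.05389075  0.22749566  3.7517723 ]
now box [-71.5   1.3 129.4] rotvec [ 0.  -0.  -0.2]
[[-0.13  1.72  1.02]
 [-0.12  3.11  2.28]
 [-0.12  4.09  3.77]
 [-0.12  4.8   5.29]
 [-0.12  5.03  6.58]
 [-0.12  4.99  7.84]]
```

View pics/side2.png

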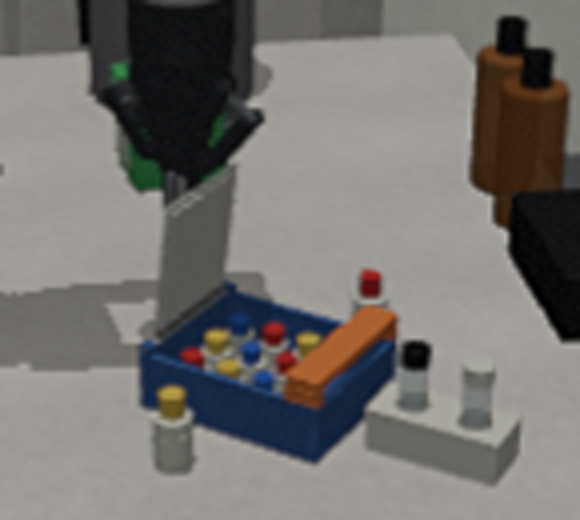

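The flap has come forward past upright (edge from (165,210) to (235,170)) with the fingers behind it. I'll continue down the arc.

>>> jog_arm(
  series=[
    [[-0.1,0.9,0.5,0,0,0,0],[-0.1,1.7,1.0,0,0,0,0],[-0.1,2.4,1.6,0,0,0,0],[-0.1,3.1,2.3,0,0,0,0],[-0.1,3.6,3.0,0,0,0,0]],
  ],
)

```text
clock: 3.7
eef_pos: [593.1, 57.0, 100.6]
tcp_rot: [3.139, -0.002, 0.869]
contact_force: [-0.4, 0.3, 0.2]
opening: 0.002
```

```bash
python3 - <<'E'
from h import *
print(r.sense()["contact_force"])
go(arc([(.65,68),(.4,66),(.2,64),(0,62)]))
for n,o,cr in(("side",(200,100),(230,345)),):
    im=r.grab_frame(n)[:,:,::-1]
    cv2.imwrite(f"pics/{n}3.png",cv2.resize(im[o[1]:cr[0],o[0]:cr[1]],None,fx=4,fy=4,interpolation=cv2.INTER_CUBIC))
E
```

```text
[-0.38659923  0.25685727  0.20141507]
now box [-34.6   1.  100.6] rotvec [ 0.2 -0.1 -0.2]
[[-0.1   0.4   0.89]
 [-0.11  1.11  2.41]
 [-0.11  1.33  3.7 ]
 [-0.11  1.3   4.96]]
```

View pics/side3.png

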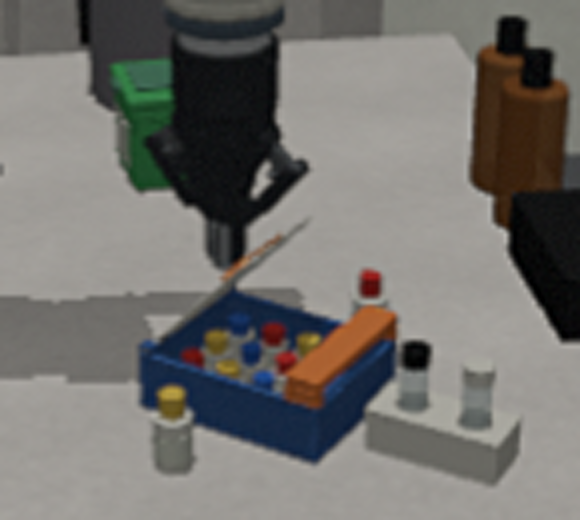

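The flap is at about 0.75 rad with its rib at (250,258), and the tip at (225,265) is on the hinge side of the rib. I'll keep slightly toward the hinge on the way down.

>>> jog_arm(
  series=[
    [[-0.1,0.2,0.8,0,0,0,0],[-0.1,0.5,1.6,0,0,0,0],[-0.1,0.7,2.4,0,0,0,0],[-0.1,0.8,3.1,0,0,0,0],[-0.1,0.8,3.8,0,0,0,0]],
  ],
)

```text
clock: 4.38
eef_pos: [596.9, 51.7, 60.8]
tcp_rot: [3.141, -0.0, 0.869]
contact_force: [0.8, -0.9, 2.7]
opening: -0.001
```

```bash
cat >> h.py <<'E'
def look(k):
  for n,o,cr in(("side",(200,100),(230,345)),("top",(180,115),(215,290))):
    im=r.grab_frame(n)[:,:,::-1]
    cv2.imwrite(f"pics/{n}{k}.png",cv2.resize(im[o[1]:cr[0],o[0]:cr[1]],None,fx=4,fy=4,interpolation=cv2.INTER_CUBIC))
E
python3 - <<'E'
from h import *
print(r.sense()["contact_force"])
go(arc([(.2,62),(0,60)]))
look(4)
E
```

```text
[ 0.84949486 -0.86474402  2.65070936]
now box [-28.3  -0.6  60.8] rotvec [ 0.  -0.  -0.2]
[[ 0.06  0.52 -0.25]
 [ 0.06  0.48  0.98]]
```

View pics/side4.png

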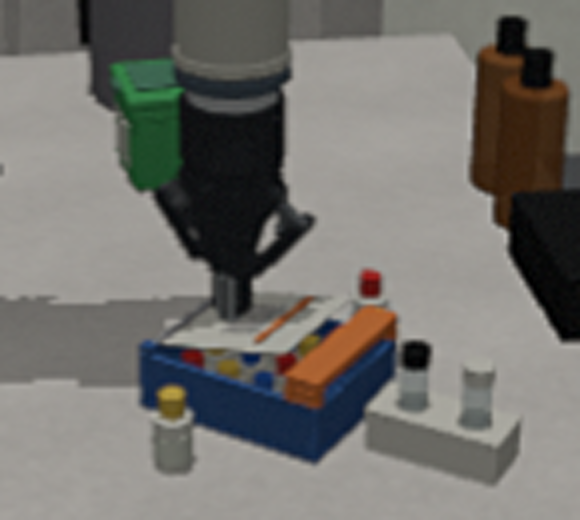

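The flap is nearly down, with its free edge still above the box and short of the lip and the tip behind the rib. I'll lower gently.

>>> jog_arm(
  series=[
    [[0,0,0.4,0,0,0,0],[0,0,0.7,0,0,0,0],[0,0,0.9,0,0,0,0],[0,0,0.9,0,0,0,0]],
  ],
)

```text
clock: 4.97
eef_pos: [596.7, 51.8, 52.2]
tcp_rot: [-3.142, -0.0, 0.869]
contact_force: [0.8, -0.2, 1.0]
opening: 0.002
```

```bash
python3 - <<'E'
from h import *
print(r.sense()["contact_force"])
go(arc([(0,60)]))
look(5)
E
```

```text
[ 0.7680701  -0.22788269  1.01855492]
now box [-28.5  -0.7  52.2] rotvec [-0.  -0.  -0.2]
[[0.07 0.5  0.12]]
```

View pics/side5.png

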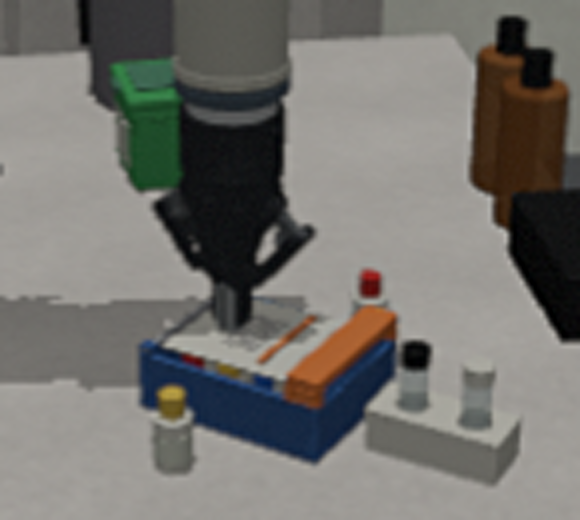

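View pics/top5.png

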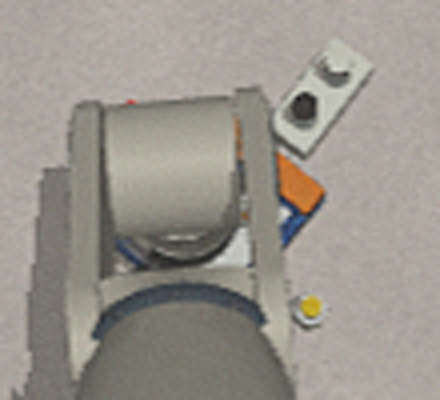

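>>> jog_arm(
  series=[
    [[0,0,0.15,0,0,0,0],[0,0,0.3,0,0,0,0],[0,0,0.3,0,0,0,0]],
  ],
)

```text
clock: 5.45
eef_pos: [597.1, 51.7, 50.3]
tcp_rot: [3.141, -0.0, 0.869]
contact_force: [-2.8, -1.5, 11.7]
opening: -0.0
```

```bash
python3 - <<'E'
from h import *
s=r.sense();print(s["contact_force"],box(s["eef_pos"]))
E
```

```text
[-2.77132331 -1.49607904 11.6684429 ] [-28.13773321  -0.51323139  50.27432267]
```

>>> jog_arm(
  series=[
    [[0,0.4,-0.05,0,0,0,0],[0,0.9,-0.05,0,0,0,0],[0,1.4,-0.05,0,0,0,0],[0,1.9,-0.05,0,0,0,0],[0,2.2,-0.05,0,0,0,0]],
  ],
)

```text
clock: 6.08
eef_pos: [612.6, 38.2, 50.1]
tcp_rot: [-3.139, 0.0, 0.869]
contact_force: [-4.8, 4.0, 9.1]
opening: 0.002
```

```bash
python3 - <<'E'
from h import *
s=r.sense();print(s["contact_force"],box(s["eef_pos"]))
C,S=np.cos(TH),np.sin(TH);f=s["contact_force"];print("fx box",C*f[0]+S*f[1])
look(6)
E
```

```text
[-4.80027421  3.99945799  9.08609366] [-7.57686008 -0.87476996 50.1146598 ]
fx box -6.248025422840957
```

View pics/side6.png

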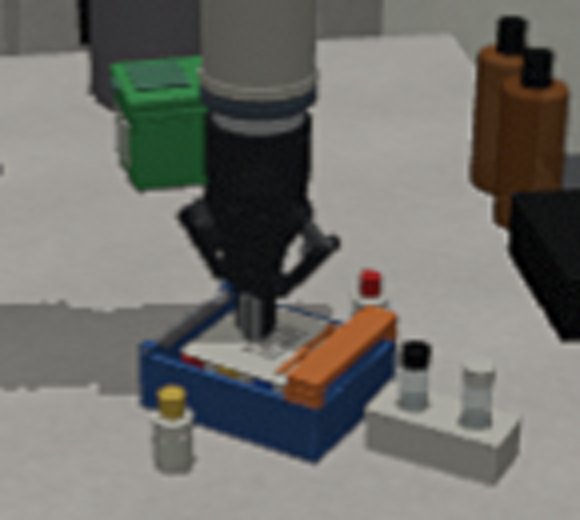

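The flap's free edge now looks to be under the lip and the rib sits close to it at about (305,350). I'll check the rib position against the predicted full tuck.

```bash
python3 - <<'E'
from h import *
o=np.array((200,100))
for t in(0,13,16):
    print(t,np.round((proj("side",kit2w([(-69+84.5+t,-40,55),(-69+84.5+t,40,55)],KIT,TH))-o+.5)*4).tolist())
print("lip",np.round((proj("side",kit2w([(48,-60,67),(48,60,67),(75,-60,67)],KIT,TH))-o+.5)*4).tolist())
im=cv2.imread("pics/side6.png")[270:430,130:420]; cv2.imwrite("pics/s6z.png",cv2.resize(im,None,fx=2.5,fy=2.5))
E
```

```text
0 [[257.0, 363.0], [313.0, 316.0]]
13 [[273.0, 368.0], [328.0, 321.0]]
16 [[276.0, 369.0], [332.0, 322.0]]
lip [[282.0, 373.0], [365.0, 302.0], [316.0, 383.0]]
```

View pics/s6z.png

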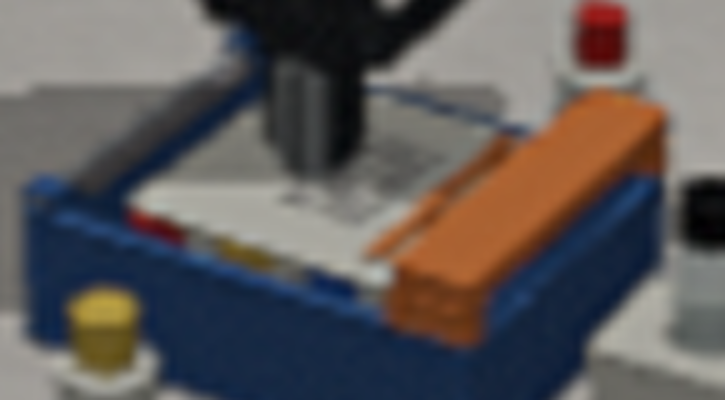

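The rib ends are at about (278,370) and (334,326) in the side6 view. Allowing for the same offset seen at the lip, that puts tuck at about 13–16 mm. I'll slide on to make sure it is at the stop.

>>> jog_arm(
  series=[
    [[0,0.3,0,0,0,0,0],[0,0.6,0,0,0,0,0],[0,0.9,0,0,0,0,0],[0,1.2,0,0,0,0,0]],
  ],
)

```text
clock: 6.68
eef_pos: [621.7, 30.5, 49.9]
tcp_rot: [-3.139, 0.001, 0.869]
contact_force: [-3.8, 3.2, 7.3]
opening: 0.002
```

```bash
python3 - <<'E'
from h import *
s=r.sense();print(s["contact_force"],box(s["eef_pos"]))
C,S=np.cos(TH),np.sin(TH);f=s["contact_force"];print("fx box",C*f[0]+S*f[1])
look(7)
im=cv2.imread("pics/side7.png")[270:430,130:420]; cv2.imwrite("pics/s7z.png",cv2.resize(im,None,fx=2.5,fy=2.5))
E
```

```text
[-3.81770396  3.21582122  7.30889751] [ 4.28820115 -0.98199479 49.93915373]
fx box -4.9916209374236615
```

View pics/s7z.png

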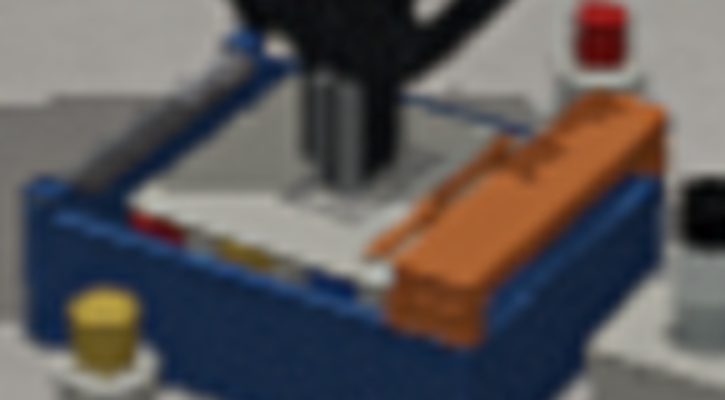

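The fingertip moved 12 mm but the flap, rib and box stayed put, and the side-to-press force ratio stayed at about 0.68. So the flap is at its stop and the tip is slipping over it. I'll lift off straight up.

>>> jog_arm(
  series=[
    [[0,0,-0.5,0,0,0,0],[0,0,-2,0,0,0,0],[0,0,-6,0,0,0,0],[0,0,-11,0,0,0,0],[0,0,-16,0,0,0,0]],
  ],
)

```text
clock: 7.4
eef_pos: [622.5, 29.7, 212.1]
tcp_rot: [3.141, -0.0, 0.869]
contact_force: [-0.1, -0.3, -0.2]
opening: 0.0
```

>>> jog_arm(
  series=[
    [[-5,-4,0,0,0,0,0],[-10,-8,0,0,0,0,0],[-15,-12,0,0,0,0,0],[-20,-16,0,0,0,0,0],[-20,-16,0,0,0,0,0]],
  ],
)

```text
clock: 8.02
eef_pos: [367.4, -20.0, 210.0]
tcp_rot: [-3.141, 0.001, 0.868]
contact_force: [0.9, 0.2, 0.6]
opening: -0.003
```

```bash
python3 - <<'E'
from h import *
s=r.sense();print(s["contact_force"],s["eef_pos"],s["clock"])
look(8)
for n in("side","top"):
    im=cv2.imread(f"pics/{n}8.png"); 
    cv2.imwrite(f"pics/{n}8z.png",cv2.resize(im[230:480,130:420] if n=="side" else im[100:400,60:400],None,fx=2,fy=2))
E
```

```text
[0.94292863 0.17960599 0.64278717] [367.42886225 -20.04897631 209.9793371 ] 8.025
```

View pics/side8z.png

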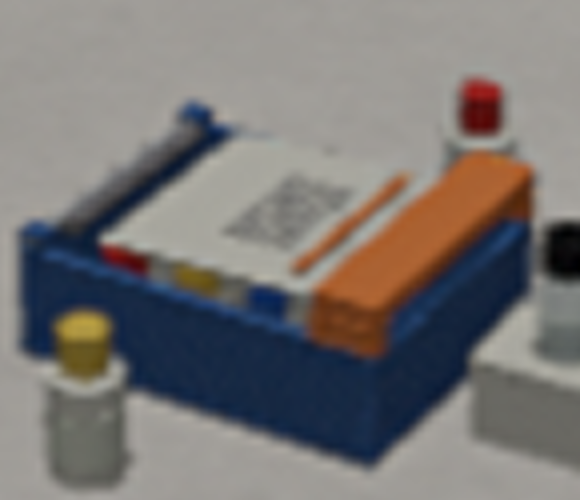

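View pics/top8z.png

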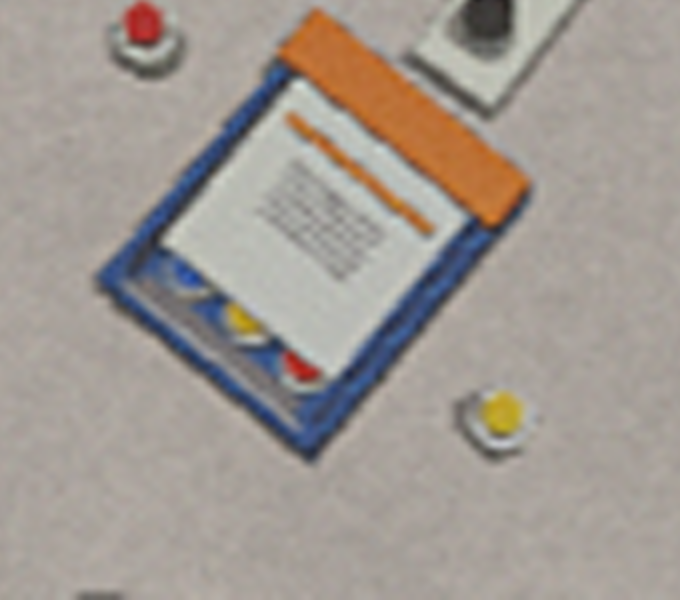

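The flap is held under the lip, and the box, stand and bottles are unmoved. I'll measure the gap from rib to lip in the top view to confirm the tuck.

```bash
python3 - <<'E'
from h import *
im=r.grab_frame("top")[:,:,::-1]; hsv=cv2.cvtColor(np.ascontiguousarray(im),cv2.COLOR_BGR2HSV)
m=cv2.inRange(hsv,(4,70,90),(18,255,255)); q=np.zeros_like(m); q[135:195,200:275]=m[135:195,200:275]
k,l,s,c=cv2.connectedComponentsWithStats(q)
for i in range(1,k):
    if s[i,4]<15: continue
    p=np.argwhere(l==i)[:,::-1]; z=67 if s[i,4]>150 else 58
    w=onz("top",p,z); b=np.array([box(x) for x in w]); print(s[i],b.mean(0),b.min(0),b.max(0))
E
```

```text
[229 141  32  27 284] [60.82417194  0.73044014 67.        ] [ 46.96446858 -60.3340757   67.        ] [74.80762072 60.8910588  67.        ]
[231 154  18  15  38] [31.05879968  1.7551483  58.        ] [ 28.21906019 -37.06815471  58.        ] [33.91845222 39.125741   58.        ]
```

```bash
python3 -c "
from rig import r
print(r.sense()['clock']); print(r.sign_off())"
```

```text
8.175
the job is handed in; nothing more can be done
None
```

The flap is folded down and tucked under the orange lip, and I handed the job in at about 8.2 s; no verdict is reported.

**What I did:** With the fingers shut, I pushed the flap over from behind and pressed it level with about 7–12 N. I then slid it under the lip by fingertip friction alone. I kept sliding until the tip slipped over the flap while the flap stayed still, so it was at its stop. Then I lifted straight up and moved clear.

**Last checks:**
- **Tuck:** After release, the top view puts the rib centre about 31.8 mm along the box. That means a tuck of about 16 mm, the full travel, to within the camera's roughly 2 mm accuracy.
- **Holding by itself:** The flap stayed down under the lip with the robot clear and touching nothing.
- **Box:** Its lip measured within about 1 mm of the starting position.
- **Neighbours:** The stand, the vial and the bottles beside the box looked unmoved in the pictures. I did not measure them again, and the last close-ups did not show the tub, pump, scraper or second vial. The arm passed well above the pump and came nowhere near the others.

**Disagreement:** The two cameras differed by about 3 mm on where the box stands, so I used a value in between. An earlier side-view estimate put the tuck at only 13–16 mm, and the top-view measurement above settled it.

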